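# Stow the bracket and the gauge in their foam cutouts

## Robot

A 6-joint arm with a two-finger parallel gripper is mounted at the origin on the work surface. World frame = base frame: x ahead of the robot, y to its left, z up, the work surface at z = 0. Lengths are in m, angles in rad, forces in N, time in s.
With the tool pointing down it reaches from about 0.375 to 0.9 m from the base axis. Payload 3.1 kg.
Tool frame: the origin (TCP) lies on the centre line of the jaws, within the pads' length; the fingertips stand 22 mm ahead of it and the grasp point (between the pads) lies 3 mm ahead of it; z points along the fingers, x is the direction in which the jaws open and shut, and the axes are right-handed (so a half turn about z gives the same grasp; the last joint's range is limited). The gripper opens to 87 mm and grips with 3 to 60 N. Pads are 19 mm wide; open, the fingers measure 117 mm over their backs; the gripper's body (75 mm by 190 mm) begins 51 mm behind the grasp point.
Start: joints at [1.099, 0.527, 1.433, -0, 1.181, -0.178], TCP at [0.18, 0.598, 0.245] pointing down, gripper open.
Joint ranges: [-3.08, 3.08], [-0.75, 2.2], [0.22, 2.44], [-1.43, 4.57], [0, 2.65], [-2.85, 2.85]. Speed limits (rad/s): [2.79, 2.79, 3.14, 3.14, 3.14, 3.14].

## Interface

Orientations are given as a unit quaternion [x, y, z, w].
In Python, from rig import robot, camera, order gives the robot as it stands.
- The arm moves only by the shell command python3 -m pendant 'ROWS' [OPENING] [FORCE]. ROWS is JSON, a list of rows, each a list of 2 entries, a list of its own where there are three numbers: the shift along the tool's x, y, z in mm, then the turn about the tool's z in degrees. A call has 1 to 8 rows; each row shifts and turns the commanded pose from where the row before left it, along the tool's axes as they then stand; what a row does not reach is not made up. A row lasts 1/8 s, in which the tool goes at most 62.5 mm and 10.7 degrees, less where a joint would pass 70% of its speed; a pose out of reach is approached as far as the arm can. A call with a gripper value outside its range is refused whole. OPENING is the finger opening in mm, from 0 to 87, set as the call begins (- or left out, the last holds). The fingers move at their own pace and stop on an object; FORCE is the grip in N (left out, the last holds). Time passes only in rows, so rows that do not move let the fingers close. It gives the time, the measured TCP pose, the force and the opening at its end, in the units of the state.
- robot.get_obs(): the state, without advancing time (a new reading comes with each control period).
- camera(name): name is "side" or "top" or "wrist"; returns a dict with "pixels" (400x640x3 uint8, blue, green, red), "mtx" (3x3 intrinsics, pixels), "R" (3x3) and "t" (3): a world point X has camera coordinates R X + t. Camera axes: x right, y down, z forward; pixel columns grow to the right and rows downward; lengths in m; the calibration is good to about 2 mm. A picture is of the moment at which its call begins. There is no depth.
- order.hand_in(): hands the job in, once; it reports no verdict.
The state is a dict: "time": time; "q": joint angles; "joint_velocities": joint speeds; "joint_torque": joint torques, N m; "position": TCP position; "tool_rot": TCP orientation; "ft_force": force on the tool from outside, world axes, zero at the start; "moment": the same for the moment, N m; "grip_width": finger opening in m.
Only numpy, scipy, OpenCV 4.12 (cv2) and the standard library are available. Lean on these libraries where they do the work, as an engineer would, in place of code of your own. Each camera call takes 0.05 s, during which the arm holds its last target. There are 200 camera calls.

## Task

Open the storage case by pressing on top of its flat sliding cover and dragging it back all the way towards the robot. Then put the grey L-shaped bracket and the red T-shaped gauge into the cutouts of their own shape in the black foam and press each down until it sits level on the bottom of its cutout. Leave both parts there with the cover fully back, and do not shove the other things on the bench about.

Things in the scene. Friction and masses are not known exactly. Their poses are not given: they have to be found in the camera images.
- cover (a joint): flat aluminium cover of the case, 118 x 270 x 4 mm, sliding in side grooves; 0 = shut (over the far half, hiding both cutouts), 0.118 m = fully open (over the near half), growing along the case's -x axis, towards the robot. No handle, edges boxed in by the rims: press on its top (6 to 20 N) and drag. Sliding friction about 1.5 N; it stays where it is left.
- cover_patch (a point): centre of the cover's top face (32 mm above the bench), marked by a black rubber patch 36 x 70 mm; moves with the cover; its axes are those of the case
- case: low grey storage case, 252 mm (x) x 284 mm (y), fixed to the bench; origin at the centre of its underside, x pointing away from the robot. Far and side rims 33 mm high, near rim 27 mm. The far half holds two black foam blocks side by side along y, one with an L cutout, one with a T cutout, in either order; the near half holds small stores lower than the cover.
- foam_L: black foam block with the L cutout, 134 (x) x 118 (y) mm, fixed in the case, top 26 mm above the bench (7 mm below the rims). The cutout is 18 mm deep with straight walls and 2 mm of play all round the bracket. Springy lips on the long leg's sides squeeze it over its last 7 mm: it needs a press of about 6 to 12 N to go home. Seated, it stands 14 mm proud of the foam.
- foam_L_seat (a point): point on the yellow floor of the L cutout (8 mm above the bench) where the bracket's origin lies when fully home, the bracket's x and y axes along this point's axes. Beside the long leg there are 26 mm of foam on the -y side before the case's rim.
- foam_T: black foam block with the T cutout, of the same size, height, depth, play and springy lips (along the stem) as the L block; the gauge needs the same press of about 6 to 12 N and then stands 14 mm proud of the foam
- foam_T_seat (a point): point on the yellow floor of the T cutout (8 mm above the bench) where the gauge's origin lies when fully home, the gauge's x and y axes along this point's axes
- bracket: grey aluminium L-shaped bracket, 32 mm thick, 0.2 to 0.35 kg, lying flat; origin on its underside, on the long leg's centre line near the centre of mass. Long leg: x -48 to 62, y -14 to 14 mm (28 mm wide: grip it across y at the origin); short leg: x -48 to -20, y 14 to 56 mm. The lowest 4 mm are stepped in by 1.5 mm all round as a lead-in.
- gauge: red T-shaped gauge with white ticks and a yellow strip on the crossbar, 32 mm thick, 0.2 to 0.35 kg, lying flat; origin on its underside, on the stem's centre line near the centre of mass. Crossbar: x -46 to -18, y -36 to 36 mm; stem: x -18 to 58, y -14 to 14 mm (28 mm wide: grip it across y at the origin). Lowest 4 mm stepped in by 1.5 mm.
- screwdriver: red-handled screwdriver 200 mm long, bystander; origin under its middle
- wrench: steel wrench 180 mm long, bystander; origin under its middle
- spool: yellow solder spool, 60 mm across, 42 mm high, bystander; origin under its centre
- jar: small amber jar, 60 mm across and high, bystander; origin under its centre
- shield: steel shielding can with a pressed cross, 80 x 115 x 34 mm, bystander; origin under its centre
- mug: blue mug, 76 mm across, 85 mm high, bystander; origin under its centre
There are look-alikes about, which are no part of the job. Leave any purple look-alike of the foam_L alone.

How it is judged:
On the way:
1. the cover is dragged fully back (value of joint cover above 0.108 m), for 0.2 s.
At the end, for the whole second after the job is handed in: cover open by more than 105 mm; bracket in the L cutout and gauge in the T cutout, each within 4 mm of its seat point sideways, no more than 2.5 mm above the cutout's floor, within 0.06 rad of its direction, tilted less than 0.05 rad, at rest (value of joint cover above 0.105 m and horizontal distance between bracket and foam_L_seat below 0.004 m and z of bracket in the frame of foam_L_seat between -0.003 and 0.0025 m and angle between the x axis of bracket and the x axis of foam_L_seat, either way round below 0.06 rad and angle between each of bracket, gauge's own z axis and vertical below 0.05 rad and linear speed of each of bracket, gauge below 0.02 m/s and horizontal distance between gauge and foam_T_seat below 0.004 m and z of gauge in the frame of foam_T_seat between -0.003 and 0.0025 m and angle between the x axis of gauge and the x axis of foam_T_seat, either way round below 0.06 rad); the robot touches nothing.
It fails at once if one of the other loose things is shoved more than 40 mm (distance of any of screwdriver, wrench, spool, jar, shield, mug from where it was at the start of the episode above 0.04 m).
It fails at once if the spool, the jar or the mug is knocked over (angle between any of spool, jar, mug's own z axis and vertical above 0.5 rad).
It also fails if it takes over 72 s, if anything falls off the work surface, if the arm or the gripper's body presses on something with over 40 N, if the wrist force passes 120 N, or if a joint passes its speed limit or range.

## Working session

There is one attempt and no reset: what is moved stays moved. The work goes in short steps, Python scripts to look and compute and a shell command to move; the robot and the scene stay as the last step left them, time stands still between calls to the robot, and variables do not carry over. Pictures are saved under pics/ and viewed, about 8 in all and at most 12, crops included, and the job is handed in when it is done.

```bash
ls; mkdir -p pics
python3 - <<'E'
from rig import robot,camera
import cv2,pickle
d={}
for n in("top","side"):
    c=camera(n);d[n]=c;cv2.imwrite(f"pics/{n}0.png",c["pixels"]);print(n,c["mtx"],c["R"],c["t"])
pickle.dump(d,open("c0.pkl","wb"))
print(robot.get_obs())
E
```

```text
pics
top [[513.97141742   0.         323.45948258]
 [  0.         513.97141742 205.35300864]
 [  0.           0.           1.        ]] [[ 9.87704767e-04 -9.99995992e-01  2.65351818e-03]
 [-9.82714828e-01 -1.46185738e-03 -1.85120042e-01]
 [ 1.85123179e-01 -2.42480772e-03 -9.82712333e-01]] [0.00715701 0.57819151 1.42139696]
side [[520.96497478   0.         319.0508506 ]
 [  0.         520.96497478 194.83808387]
 [  0.           0.           1.        ]] [[ 0.9239956  -0.38173839  0.02253728]
 [-0.20949997 -0.55463651 -0.80528759]
 [ 0.31990918  0.73936064 -0.59245588]] [-0.52416555  0.17428192  1.68720764]
{'time': 0.1, 'q': array([ 1.09949857e+00,  5.28390947e-01,  1.43377296e+00,  3.20399658e-06,
        1.18138958e+00, -1.78539828e-01]), 'joint_velocities': array([-0.00051969, -0.00178755, -0.00272471,  0.00120273, -0.0001004 ,
        0.00169265]), 'joint_torque': array([-5.42971175e-04, -4.40984738e+01, -1.77149552e+01,  6.34460896e-02,
        5.34635433e-02, -3.65231199e-05]), 'position': array([0.18008272, 0.59785294, 0.24365892]), 'tool_rot': array([ 8.02681079e-01,  5.96407683e-01, -8.78952367e-04,  4.34347048e-04]), 'ft_force': array([-0.55820502,  0.27091536,  0.17429416]), 'moment': array([-0.03584685, -0.04262325, -0.00508405]), 'grip_width': 0.08657300724069118}
```

View pics/top0.png

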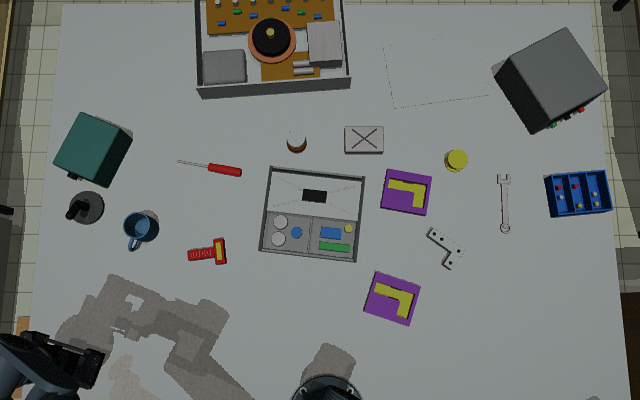

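View pics/side0.png

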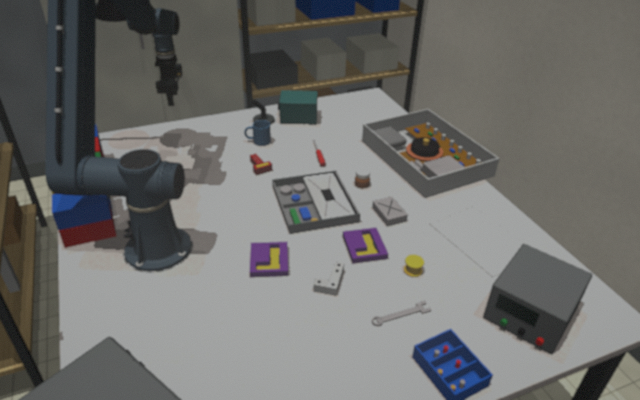

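The top view shows the case at (312,215) with its patch at (314,196), the grey L bracket at (445,248) and the red T gauge at (208,251). The purple L look-alikes are at (406,191) and (392,298), and I'll leave those alone. The side view agrees. Next is a rectified metric crop of each object.

```bash
cat > h.py <<'E'
import numpy as np,cv2
def ray(c,uv,z):
    uv=np.atleast_2d(uv).astype(float)
    d=np.c_[uv,np.ones(len(uv))]@np.linalg.inv(c["mtx"]).T@c["R"]
    o=-c["R"].T@c["t"]
    return (o+d*((z-o[2])/d[:,2])[:,None])[:,:2]
def proj(c,X):
    p=(np.atleast_2d(X)@c["R"].T+c["t"])@c["mtx"].T
    return p[:,:2]/p[:,2:]
def rect(c,x0,x1,y0,y1,z,s):
    "top-down metric picture: up=+x, left=+y, s px per m"
    w,h=int((y1-y0)*s),int((x1-x0)*s)
    src=proj(c,[[x1,y1,z],[x1,y0,z],[x0,y0,z],[x0,y1,z]]).astype(np.float32)
    H=cv2.getPerspectiveTransform(src,np.float32([[0,0],[w,0],[w,h],[0,h]]))
    return cv2.warpPerspective(c["pixels"],H,(w,h),flags=cv2.INTER_CUBIC)
E
python3 - <<'E'
import pickle,numpy as np,cv2
from h import *
c=pickle.load(open("c0.pkl","rb"))["top"]
im=c["pixels"]
for n,uv,z in(("patch",(314,196),.032),("br",(445,248),.032),("ga",(208,251),.032),("spool",(456,160),.04),("jar",(297,143),.06),("shield",(364,139),.034),("mug",(140,228),.085),("scr",(210,165),.02),("wr",(504,203),.01)):
    print(n,ray(c,uv,z).round(3))
pb=ray(c,(445,248),.032)[0];pg=ray(c,(208,251),.032)[0];pp=ray(c,(312,214),.032)[0]
t=[rect(c,p[0]-.1,p[0]+.1,p[1]-.1,p[1]+.1,.032,1500) for p in(pb,pg)]
k=rect(c,pp[0]-.16,pp[0]+.16,pp[1]-.16,pp[1]+.16,.032,1500*.625)
cv2.imwrite("pics/m.png",np.vstack([np.hstack(t),np.hstack([k,k*0])])[:600]);print(pb,pg,pp)
# patch
def region(mask,uv):
    n,l,s,cc=cv2.connectedComponentsWithStats(mask.astype(np.uint8))
    i=np.argmin(np.linalg.norm(cc[1:]-uv,axis=1)+ (s[1:,4]<30)*1e3)+1
    ct=cv2.findContours((l==i).astype(np.uint8),0,cv2.CHAIN_APPROX_NONE)[0][0][:,0]
    return s[i],ct
g=im.max(2)
s,ct=region(g<50,(314,196));w=ray(c,ct,.032).astype(np.float32);print("patch",s,cv2.minAreaRect(w*1000))
hsv=cv2.cvtColor(im,cv2.COLOR_BGR2HSV)
s,ct=region(((hsv[...,0]<8)|(hsv[...,0]>172))&(hsv[...,1]>150)&(g>60),(208,251));print("g",s)
sub=im[225:275,425:465].max(2);print(np.percentile(sub,[5,20,40,60,80,95]))
E
```

```text
patch [[0.61  0.036]]
br [[ 0.458 -0.341]]
ga [[0.449 0.338]]
spool [[ 0.718 -0.383]]
jar [[0.763 0.085]]
shield [[ 0.784 -0.113]]
mug [[0.507 0.519]]
scr [[0.706 0.346]]
wr [[ 0.594 -0.527]]Traceback (most recent call last):
  File "<stdin>", line 10, in <module>
    return _nx.concatenate(arrs, 1, dtype=dtype, casting=casting)
           ~~~~~~~~~~~~~~~^^^^^^^^^^^^^^^^^^^^^^^^^^^^^^^^^^^^^^^
ValueError: all the input array dimensions except for the concatenation axis must match exactly, but along dimension 0, the array at index 0 has size 299 and the array at index 1 has size 300
```

```bash
sed -i 's/w,h=int((y1-y0)\*s),int((x1-x0)\*s)/w,h=round((y1-y0)*s),round((x1-x0)*s)/' h.py
python3 - <<'E'
import pickle,numpy as np,cv2
from h import *
c=pickle.load(open("c0.pkl","rb"))["top"]
im=c["pixels"]
pb=ray(c,(445,248),.032)[0];pg=ray(c,(208,251),.032)[0];pp=ray(c,(312,214),.032)[0]
t=[rect(c,p[0]-.1,p[0]+.1,p[1]-.1,p[1]+.1,.032,1500) for p in(pb,pg)]
k=rect(c,pp[0]-.16,pp[0]+.16,pp[1]-.16,pp[1]+.16,.032,1500*.625)
cv2.imwrite("pics/m.png",np.vstack([np.hstack(t),np.hstack([k,k*0])])[:600]);print(pb,pg,pp)
def region(mask,uv):
    n,l,s,cc=cv2.connectedComponentsWithStats(mask.astype(np.uint8))
    i=np.argmin(np.linalg.norm(cc[1:]-uv,axis=1)+ (s[1:,4]<30)*1e3)+1
    ct=cv2.findContours((l==i).astype(np.uint8),0,cv2.CHAIN_APPROX_NONE)[0][0][:,0]
    return s[i],ct
g=im.max(2)
s,ct=region(g<50,(314,196));w=ray(c,ct,.032).astype(np.float32);print("patch",s,cv2.minAreaRect(w*1000))
E
```

```text
[ 0.45824808 -0.34124919] [0.4487799  0.33840631] [0.55671396 0.04107784]
patch [302 189  25  14 272] ((611.9490966796875, 35.28217315673828), (69.03065490722656, 33.94442367553711), 83.60405731201172)
```

View pics/m.png

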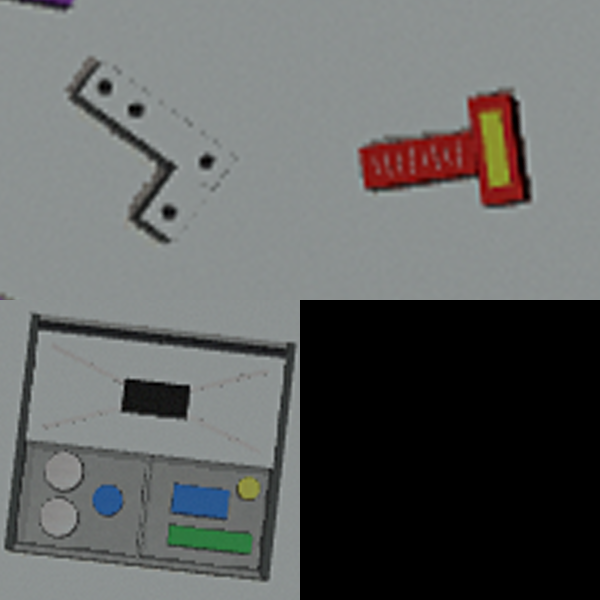

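The bracket (upper left) has its long leg pointing up-left, at a yaw of about 54.7°. The gauge has its stem pointing left, at about 98°. The case yaw is about -6.8°. First move: close the fingers and go above the patch. I also write a helper that works out the shifts.

```bash
cat > go.py <<'E'
import sys,numpy as np
from rig import robot
from scipy.spatial.transform import Rotation as Ro
def main(x,y,z,phi):
    o=robot.get_obs();R=Ro.from_quat(o["tool_rot"])
    ph=np.degrees(np.arctan2(*R.as_matrix()[1::-1,0]))
    turn=((ph-phi+90)%180)-90
    R2=R*Ro.from_euler("z",turn,degrees=True)
    d=R2.inv().apply(np.array([x,y,z])-o["position"])*1000
    print("t",round(o["time"],2),"phi",ph.round(1),"q6",o["q"][5].round(2),"turn",turn.round(1),"then shift",d.round(1),"n",(np.linalg.norm(d)/62.5).round(1),"pos",o["position"].round(4),"F",o["ft_force"].round(1))
main(*map(float,sys.argv[1:5]))
E
python3 go.py .612 .035 .15 83.2
```

```text
t 0.1 phi 73.2 q6 -0.18 turn -10.0 then shift [-507.6  495.6   94.3] n 11.5 pos [0.1801 0.5979 0.2437] F [-0.6  0.3  0.2]
```

```bash
python3 -m pendant '[[[0,0,0],-10],[[-36,35,2],0],[[-36,35,2],0],[[-36,35,2],0],[[-36,35,2],0],[[-36,35,2],0],[[-36,35,2],0],[[-36,35,2],0]]' 0 20; python3 -m pendant '[[[-36,35,10],0],[[-36,35,10],0],[[-36,35,10],0],[[-36,35,10],0],[[-36,35,10],0],[[-36,35,10],0],[[-36,35,10],0],[[0,0,0],0]]'; python3 go.py .612 .035 .064 83.2
```

```text
time: 1.1
position: [0.3946, 0.3178, 0.2303]
tool_rot: [0.748, 0.664, -0.0, -0.0]
ft_force: [0.4, 0.4, -0.1]
grip_width: 0.0153
time: 2.1
position: [0.6095, 0.0368, 0.1593]
tool_rot: [0.749, 0.662, 0.0, 0.0]
ft_force: [-0.6, 0.4, 0.4]
grip_width: 0.0003
t 2.1 phi 83.0 q6 -1.57 turn -0.2 then shift [-1.4  2.6 95.3] n 1.5 pos [0.6095 0.0368 0.1593] F [-0.6  0.4  0.4]
```

```bash
python3 -m pendant '[[[0,1,40],0],[[0,1,40],0],[[0,0,15],0],[[0,0,3],0],[[0,0,2],0],[[0,0,2],0],[[0,0,0],0]]'
```

```text
time: 2.98
position: [0.6099, 0.0398, 0.0594]
tool_rot: [0.748, 0.664, 0.0, 0.001]
ft_force: [0.1, 0.5, -0.6]
grip_width: 0.0007
```

```bash
python3 -m pendant '[[[0,0,3],0],[[0,0,1],0],[[0,0,1],0],[[0,0,1],0],[[0,0,0],0]]'
```

```text
time: 3.6
position: [0.6106, 0.0397, 0.0544]
tool_rot: [0.748, 0.664, 0.001, 0.001]
ft_force: [-1.7, -0.2, 9.8]
grip_width: 0.0004
```

```bash
python3 -m pendant '[[[0,-4,0.3],0],[[0,-6,0],0],[[0,-8,0],0],[[0,-8,0],0]]'; python3 -m pendant '[[[0,-8,0],0],[[0,-8,0],0],[[0,-8,0],0],[[0,-8,0],0]]'
```

```text
time: 4.1
position: [0.5868, 0.0424, 0.0544]
tool_rot: [0.748, 0.664, 0.003, 0.003]
ft_force: [2.0, -0.4, 8.3]
grip_width: 0.0006
time: 4.6
position: [0.5551, 0.0461, 0.0544]
tool_rot: [0.748, 0.664, 0.003, 0.003]
ft_force: [2.1, -0.0, 8.8]
grip_width: 0.0003
```

Force is steady at about 8.5 N. So far 56 mm has gone; I'll carry on.

```bash
python3 -m pendant '[[[0,-9,0],0],[[0,-9,0],0],[[0,-9,0],0],[[0,-9,0],0],[[0,-9,0],0],[[0,-7,0],0]]';python3 -m pendant '[[[0,-4,0],0],[[0,-4,0],0],[[0,-3,0],0],[[0,0,0],0],[[0,0,0],0],[[0,0,-20],0],[[0,0,-50],0],[[0,0,-60],0]]'
```

```text
time: 5.35
position: [0.5035, 0.0521, 0.0543]
tool_rot: [0.748, 0.664, 0.003, 0.003]
ft_force: [2.0, -2.0, 12.3]
grip_width: 0.0001
time: 6.35
position: [0.4886, 0.0541, 0.1829]
tool_rot: [0.748, 0.664, -0.001, -0.001]
ft_force: [1.2, -0.5, -0.1]
grip_width: 0.0006
```

```bash
python3 -m pendant '[[[0,20,-40],0],[[0,30,-40],0],[[0,0,-20],0],[[0,0,0],0]]' 87
python3 - <<'E'
from rig import camera
import cv2,pickle,numpy as np
from h import *
d={n:camera(n) for n in("top","wrist")};pickle.dump(d,open("c1.pkl","wb"))
t=cv2.resize(d["top"]["pixels"][155:275,240:380],None,fx=3,fy=3,interpolation=2)
w=d["wrist"]["pixels"]
print(-d["wrist"]["R"].T@d["wrist"]["t"],d["wrist"]["R"].round(2))
w=cv2.resize(w,(576,360));o=np.zeros((600,576,3),np.uint8);o[:360]=w;t=t[:,:,:];t=cv2.resize(t,(280,240));o[360:,:280]=t
cv2.imwrite("pics/k.png",o)
E
```

```text
time: 6.85
position: [0.5399, 0.0481, 0.2838]
tool_rot: [0.748, 0.664, 0.001, 0.001]
ft_force: [0.3, 0.6, -0.6]
grip_width: 0.0327
[0.46663808 0.05571348 0.422477  ] [[ 0.12  0.99  0.  ]
 [ 0.96 -0.11  0.27]
 [ 0.26 -0.03 -0.96]]
```

View pics/k.png

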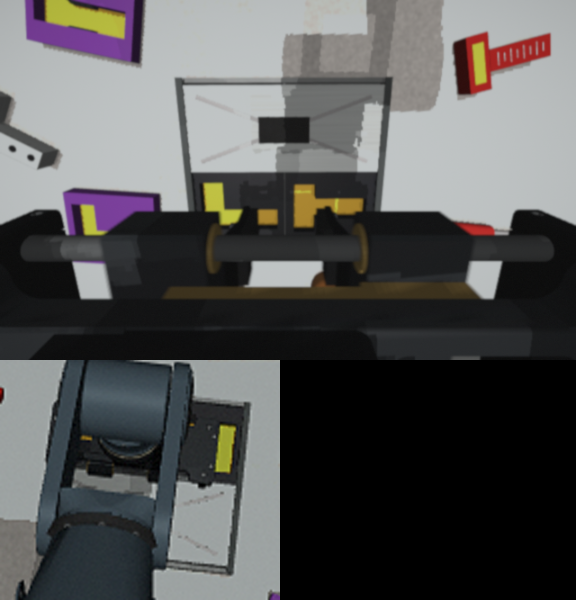

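The cover is open and the yellow cutouts are visible. The L cutout is on the -y side at (240,210), its long leg along case y at the far side and its short leg towards the robot. The T is on the +y side at (325,205), stem towards +y. So both seat yaws are about 83.2°. Next, go above the bracket.

```bash
python3 -m pendant '[[[0,0,0],10],[[0,0,0],10],[[0,0,0],10],[[0,0,0],10],[[0,0,0],10],[[0,0,0],10],[[0,0,0],10],[[0,0,0],10]]' 87; python3 -m pendant '[[[0,0,0],10],[[0,0,0],10],[[0,0,0],10],[[0,0,0],8.3],[[0,0,0],0]]';  python3 go.py .471 -.352 .2 -35.3
```

```text
time: 7.95
position: [0.5375, 0.0484, 0.2802]
tool_rot: [1.0, 0.025, -0.002, -0.0]
ft_force: [0.6, -0.0, -0.3]
grip_width: 0.0871
time: 8.57
position: [0.5377, 0.0484, 0.2806]
tool_rot: [0.954, -0.301, -0.002, 0.0]
ft_force: [0.3, -0.3, 0.4]
grip_width: 0.0871
t 8.57 phi -35.0 q6 0.49 turn 0.3 then shift [177.2 365.2  80.6] n 6.6 pos [0.5377 0.0484 0.2806] F [ 0.3 -0.3  0.4]
```

```bash
python3 -m pendant '[[[22,45,10],0],[[22,46,10],0],[[22,46,10],0],[[22,46,10],0],[[22,46,10],0],[[22,46,10],0],[[22,46,10],0],[[22,45,10],0]]';python3 -m pendant '[[[0,0,0],0],[[0,0,0],0]]'
python3 - <<'E'
from rig import camera
import cv2,pickle,numpy as np
from h import *
d={n:camera(n) for n in("top","wrist")};pickle.dump(d,open("c2.pkl","wb"))
t=rect(d["top"],.46,.72,-.12,.18,.008,1200)
w=cv2.resize(d["wrist"]["pixels"],(480,300));o=np.zeros((312+288,480,3),np.uint8)
o[:300]=w;o[300:600,:360]=t[:300]
cv2.imwrite("pics/k2.png",o)
E
```

```text
time: 9.57
position: [0.4717, -0.3536, 0.2009]
tool_rot: [0.954, -0.3, -0.001, -0.001]
ft_force: [0.3, -0.1, -0.1]
grip_width: 0.0871
time: 9.82
position: [0.4719, -0.3515, 0.2013]
tool_rot: [0.954, -0.301, -0.001, -0.001]
ft_force: [0.3, -0.5, 0.5]
grip_width: 0.087
```

View pics/k2.png

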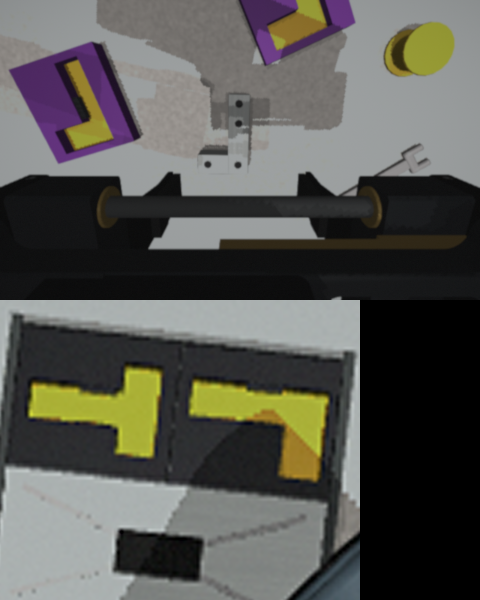

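```bash
cat > meas.py <<'E'
import pickle,numpy as np,cv2
from h import *
c=pickle.load(open("c2.pkl","rb"))["top"]
def ymask(c): 
    h=cv2.cvtColor(c["pixels"],cv2.COLOR_BGR2HSV);return cv2.inRange(h,(10,110,50),(38,255,255))
S=4000;x0,x1,y0,y1=.54,.72,-.12,.18
def R(z):
    d=dict(c);d["pixels"]=cv2.merge([cv2.GaussianBlur(ymask(c),(3,3),0)]*3)
    return rect(d,x0,x1,y0,y1,z,S)[...,0]>127
def comp(z):
    n,l,s,cc=cv2.connectedComponentsWithStats(R(z).astype(np.uint8))
    return [np.c_[x1-p[0]/S,y1-p[1]/S] for i in np.argsort(-s[1:,4])[:2]+1 for p in[np.nonzero(l==i)]]
lo=sorted(comp(.008),key=lambda p:p[:,1].mean());hi=sorted(comp(.026),key=lambda p:p[:,1].mean())
ths=[]
for p in lo: # right (-y) edge of each
    xs=np.round(p[:,0]*S).astype(int);u=np.unique(xs)
    e=np.array([p[xs==k,1].min() for k in u]);m=slice(len(u)//4,-len(u)//5)
    k=np.polyfit(u[m]/S,e[m],1);ths.append(np.degrees(np.arctan(k[0])))
print("theta",ths)
th=np.radians(np.mean(ths));M=np.array([[np.cos(th),np.sin(th)],[-np.sin(th),np.cos(th)]])
for n,a,b in zip("LT",lo,hi):
    a=a@M.T;b=b@M.T
    q=lambda p,k,e:np.percentile(p[:,k],e)
    vlo,vhi=q(a,1,.3),q(a,1,99.7);far=q(a,0,99.7);near=q(b,0,.3)
    if n=="L": v=(vlo+.050+vhi-.064)/2;u=(far-.016+near+.058)/2;print("span v,u",vhi-vlo,far-near,"want .114 .074")
    else: v=(vlo+.048+vhi-.060)/2;u=(far+near)/2;print("span v,u",vhi-vlo,far-near,"want .108 .076")
    print(n,(np.array([u,v])@M).round(4),"yaw",(90+np.degrees(th)).round(2))
E
python3 meas.py
python3 - <<'E'
import pickle,cv2,numpy as np
from h import *
c=pickle.load(open("c2.pkl","rb"))["wrist"]
r=rect(c,.40,.55,-.43,-.28,.032,4000)
cv2.imwrite("pics/b.png",r)
E
```

```text
theta [np.float64(-6.250061790567063), np.float64(-5.624955906804282)]
span v,u 0.11473345350463776 0.07680013631561988 want .114 .074
L [ 0.6301 -0.0422] yaw 84.06
span v,u 0.10831362646400054 0.0774457867331455 want .108 .076
T [0.6288 0.0962] yaw 84.06
```

View pics/b.png

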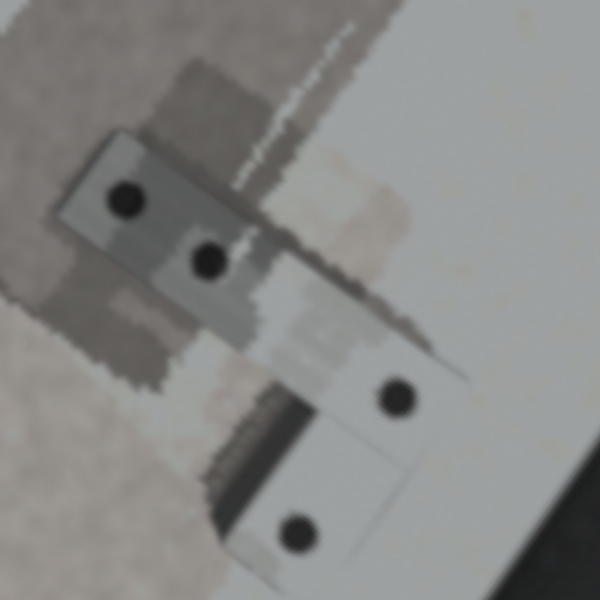

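The bracket's corners sit at (122,130), (60,215) and (467,380) in the rectified crop. That puts its origin at (0.471,-0.3515), directly under the tool, at yaw 54°. The seats are L (0.630,-0.042) and T (0.629,0.096), at yaw about 83.5°. Pick up the bracket.

```bash
python3 -m pendant '[[[0,0,40],0.9],[[0,0,45],0],[[0,0,40],0],[[0,0,20],0],[[0,0,10],0],[[0,0,5],0],[[0,0,0],0]]'; python3 -m pendant '[[[0,0,0],0],[[0,0,0],0],[[0,0,0],0],[[0,0,0],0],[[0,0,0],0],[[0,0,0],0]]' 20 40; python3 go.py .471 -.3515 .041 -35.9
```

```text
time: 10.8
position: [0.4731, -0.3524, 0.0429]
tool_rot: [0.951, -0.308, 0.0, 0.0]
ft_force: [-0.6, 0.4, -0.5]
grip_width: 0.0867
time: 11.55
position: [0.4727, -0.3524, 0.0422]
tool_rot: [0.951, -0.309, -0.0, -0.0]
ft_force: [-0.1, -0.5, -0.5]
grip_width: 0.0348
t 11.55 phi -36.0 q6 -0.2 turn -0.1 then shift [-1.9  0.2  1.2] n 0.0 pos [ 0.4727 -0.3524  0.0422] F [-0.1 -0.5 -0.5]
```

```bash
python3 -m pendant '[[[0,0,0],0],[[0,0,0],0],[[0,0,0],0]]' ; python3 -m pendant '[[[0,0,-20],0],[[0,0,-40],0],[[0,0,-40],0],[[0,0,0],-10],[[0,0,0],-10],[[0,0,0],-9.5],[[0,0,0],0]]'; python3 go.py .630 -.042 .12 -6.5
```

```text
time: 11.92
position: [0.4719, -0.3518, 0.0421]
tool_rot: [0.951, -0.309, -0.001, -0.0]
ft_force: [-1.8, 0.6, 1.1]
grip_width: 0.0278
time: 12.8
position: [0.4729, -0.3525, 0.1418]
tool_rot: [0.998, -0.058, 0.0, 0.0]
ft_force: [-0.0, 0.7, -3.8]
grip_width: 0.0274
t 12.8 phi -6.6 q6 -0.72 turn -0.1 then shift [ 120.9 -326.3   21.8] n 5.6 pos [ 0.4729 -0.3525  0.1418] F [-0.   0.7 -3.8]
```

```bash
python3 -m pendant '[[[17,-46,0],0],[[17,-47,0],0],[[17,-47,0],0],[[17,-47,3],0],[[17,-47,6],0],[[18,-46,6],0],[[18,-46,6],0],[[0,0,0],0]]'; python3 -m pendant '[[[0,0,0],0]]'; python3 go.py .630 -.042 .12 -6.5
python3 - <<'E'
from rig import camera
import cv2,pickle,numpy as np
from h import *
d={n:camera(n) for n in("top","wrist","side")};pickle.dump(d,open("c3.pkl","wb"))
w=d["wrist"]["pixels"];s=cv2.resize(d["side"]["pixels"][150:250,260:380],(240,200))
o=np.zeros((600,640,3),np.uint8);o[:400]=w;o[400:,:240]=s
t=cv2.resize(d["top"]["pixels"][155:255,250:370],(240,200));o[400:,250:490]=t
cv2.imwrite("pics/k3.png",o)
E
```

```text
time: 13.8
position: [0.6309, -0.0384, 0.1203]
tool_rot: [0.998, -0.056, 0.0, -0.001]
ft_force: [-0.2, -0.4, -3.2]
grip_width: 0.0276
time: 13.92
position: [0.6294, -0.042, 0.1207]
tool_rot: [0.998, -0.057, -0.0, 0.0]
ft_force: [0.3, -0.3, -3.0]
grip_width: 0.0278
t 13.93 phi -6.5 q6 -0.13 turn -0.0 then shift [ 0.6 -0.1  0.7] n 0.0 pos [ 0.6294 -0.042   0.1207] F [ 0.3 -0.3 -3. ]
```

View pics/k3.png

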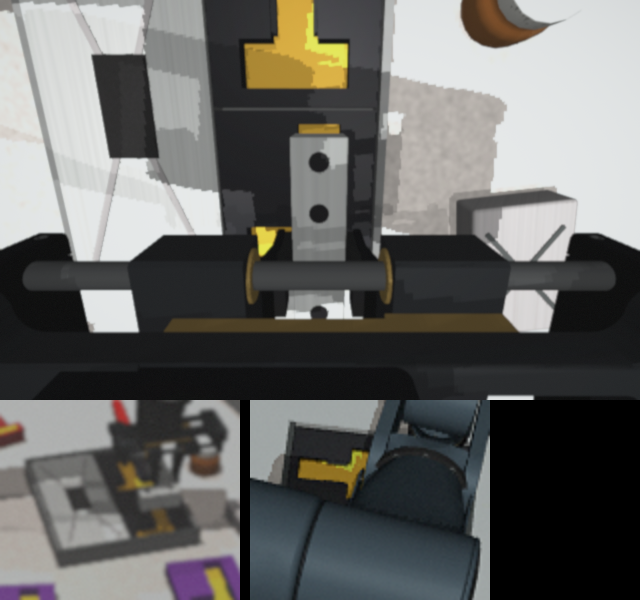

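The wrist view shows the held bracket's end edge at (291–348,137). The L cutout's floor end shows just beyond it at (299–341,124), and the T crossbar at (243–349, 42–88). I'll cast these rays to check the alignment.

Run:
```python
import pickle,numpy as np
from h import *
c=pickle.load(open("c3.pkl","rb"))["wrist"];print("cam",-c["R"].T@c["t"])
th=np.radians(-6.5);M=np.array([[np.cos(th),np.sin(th)],[-np.sin(th),np.cos(th)]])
tcp=np.array([.6294,-.042]);a=ray(c,[(291,137),(348,137)],.1107).mean(0)
print("bracket end wrt tcp in case (u,v) want 0,.062",M@(a-tcp))
for n,uv,z in(("Lend floor",[(299,124),(341,124)],.008),("Lend top",[(299,124),(341,124)],.026),("Tbar -y floor",[(246,88),(348,88)],.008),("Tbar -y top",[(243,88),(350,88)],.026),("Tbar +y top",[(245,42),(349,42)],.026),("Tbar+y floor",[(245,42),(349,42)],.008)):
    p=ray(c,uv,z)@M.T;print(n,p.round(4).tolist())
for n,p in(("L",(.6301,-.0422)),("T",(.6288,.0962))):print(n,M@p)
h=cv2.cvtColor(c["pixels"],cv2.COLOR_BGR2HSV);m=cv2.inRange(h,(10,110,50),(38,255,255))
for v in(126,129,132,60,80):
    i=np.nonzero(m[v])[0];print(v,i[(i>230)&(i<370)][[0,-1]])
i=np.nonzero(m[:135,320])[0];print(i.min(),i[np.diff(i,prepend=i[0]-1)>1],i.max(), i[np.diff(i,append=999)>1])
```

```text
cam [0.6378737  0.02833944 0.26117655]
bracket end wrt tcp in case (u,v) want 0,.062 [0.00077594 0.0598595 ]
Lend floor [[0.615, 0.092], [0.648, 0.0919]]
Lend top [[0.6161, 0.0926], [0.6468, 0.0925]]
Tbar -y floor [[0.575, 0.1189], [0.6529, 0.1187]]
Tbar -y top [[0.5768, 0.1175], [0.6528, 0.1174]]
Tbar +y top [[0.5801, 0.1473], [0.6514, 0.1472]]
Tbar+y floor [[0.5763, 0.1509], [0.653, 0.1507]]
L [0.6308268  0.02940061]
T [0.61386783 0.16676379]
126 [298 339]
129 [298 339]
132 [298 339]
60 [244 347]
80 [246 347]
43 [124] 133 [ 88 133]
```

The alignment is within about 1 mm. Shift v by +1 mm and go down.

```bash
python3 -m pendant '[[[0.4,-1,20],0],[[0,0,20],0],[[0,0,7],0],[[0,0,4],0],[[0,0,4],0],[[0,0,0],0]]'; python3 go.py .6299 -.0407 .05 -6.5; python3 -m pendant '[[[0,0,3],0],[[0,0,2],0],[[0,0,2],0],[[0,0,0],0]]';python3 go.py .6299 -.0407 .05 -6.5
```

```text
time: 14.82
position: [0.6303, -0.0413, 0.0665]
tool_rot: [0.998, -0.057, 0.0, 0.0]
ft_force: [0.5, -0.3, -3.1]
grip_width: 0.0276
t 14.82 phi -6.5 q6 -0.13 turn 0.0 then shift [-0.4 -0.6 16.5] n 0.3 pos [ 0.6303 -0.0413  0.0665] F [ 0.5 -0.3 -3.1]
time: 15.32
position: [0.63, -0.0411, 0.059]
tool_rot: [0.998, -0.056, -0.0, -0.0]
ft_force: [-1.1, 0.5, -3.1]
grip_width: 0.0274
t 15.32 phi -6.5 q6 -0.13 turn 0.0 then shift [-0.1 -0.4  9. ] n 0.1 pos [ 0.63   -0.0411  0.059 ] F [-1.1  0.5 -3.1]
```

It is in the cutout with the bottom at 17 mm, below the foam top at 26 mm, and no contact force. Press through the lips.

```bash
python3 -m pendant '[[[0,0,2],0],[[0,0,2],0],[[0,0,1],0],[[0,0,1],0],[[0,0,0],0]]';  python3 -m pendant '[[[0,0,1],0],[[0,0,1],0],[[0,0,0.5],0],[[0,0,0],0]]'
```

```text
time: 15.95
position: [0.6301, -0.0412, 0.0531]
tool_rot: [0.998, -0.057, -0.0, -0.0]
ft_force: [-1.6, -0.5, -0.2]
grip_width: 0.0275
time: 16.45
position: [0.6301, -0.0412, 0.0505]
tool_rot: [0.998, -0.057, -0.0, -0.0]
ft_force: [-2.0, -0.1, -1.3]
grip_width: 0.0273
```

```bash
python3 -m pendant '[[[0,0,1],0],[[0,0,0],0]]';  python3 -m pendant '[[[0,0,1],0],[[0,0,0],0]]'
```

```text
time: 16.7
position: [0.6302, -0.0412, 0.0501]
tool_rot: [0.998, -0.056, 0.0, 0.0]
ft_force: [-1.8, 1.2, 3.0]
grip_width: 0.0276
time: 16.95
position: [0.6302, -0.0412, 0.0501]
tool_rot: [0.998, -0.056, 0.0, 0.0]
ft_force: [-3.0, 0.2, 8.1]
grip_width: 0.0273
```

```bash
python3 -m pendant '[[[0,0,0.8],0],[[0,0,0],0]]';  python3 -m pendant '[[[0,0,-1.5],0],[[0,0,0],0],[[0,0,0],0],[[0,0,0],0]]' 40; python3 -m pendant '[[[0,0,-20],0],[[0,0,-40],0],[[0,0,-60],0],[[0,0,-30],0],[[0,0,0],0]]'; python3 go.py .4453 .339 .2 8.4
```

```text
time: 17.2
position: [0.6302, -0.0412, 0.0501]
tool_rot: [0.998, -0.056, 0.0, 0.0]
ft_force: [-4.0, 0.8, 12.8]
grip_width: 0.0274
time: 17.7
position: [0.6303, -0.0413, 0.0491]
tool_rot: [0.998, -0.057, 0.0, 0.0]
ft_force: [0.4, -0.2, -0.8]
grip_width: 0.0401
time: 18.32
position: [0.6323, -0.0417, 0.2041]
tool_rot: [0.998, -0.056, 0.004, 0.001]
ft_force: [0.2, 0.4, -0.8]
grip_width: 0.04
t 18.32 phi -6.5 q6 -0.13 turn -14.9 then shift [-129.4 -403.9    1.7] n 6.8 pos [ 0.6323 -0.0417  0.2041] F [ 0.2  0.4 -0.8]
```

```bash
python3 -m pendant '[[[0,0,0],-7.5],[[0,0,0],-7.4],[[-18,-57,0],0],[[-18,-58,0],0],[[-19,-58,0],0],[[-19,-58,0],0],[[-18,-58,0],0],[[-18,-58,0],0]]' 87;python3 -m pendant '[[[-19,-57,0],0],[[0,0,0],0],[[0,0,0],0]]'; python3 go.py .4453 .339 .2 8.4
python3 - <<'E'
from rig import camera
import cv2,pickle,numpy as np
from h import *
d={n:camera(n) for n in("top","wrist")};pickle.dump(d,open("c4.pkl","wb"))
a=rect(d["wrist"],.37,.52,.265,.415,.032,3000);b=rect(d["top"],.54,.72,-.12,.18,.03,1500)
o=np.zeros((450+270,450,3),np.uint8);o[:450]=a;o[450:]=b
o=np.zeros((450,800,3),np.uint8);o[:450,:450]=a;b=cv2.resize(b,(350,210));o[:210,450:]=b;o[220:439,450:]=cv2.resize(d["wrist"]["pixels"],(350,219))
cv2.imwrite("pics/g.png",o)
E
```

```text
time: 19.32
position: [0.4688, 0.2872, 0.1987]
tool_rot: [0.997, 0.073, -0.001, 0.0]
ft_force: [0.9, -0.0, 0.2]
grip_width: 0.0867
time: 19.7
position: [0.4428, 0.3392, 0.1988]
tool_rot: [0.997, 0.074, -0.001, 0.001]
ft_force: [-0.3, 0.5, 0.5]
grip_width: 0.0871
t 19.7 phi 8.5 q6 0.31 turn 0.1 then shift [ 2.4  0.5 -1.2] n 0.0 pos [0.4428 0.3392 0.1988] F [-0.3  0.5  0.5]
```

View pics/g.png

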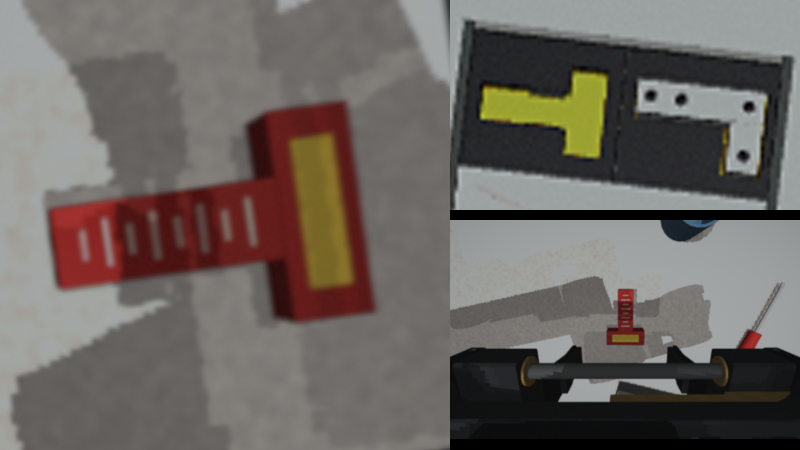

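The bracket sits in the L cutout in the top view. The gauge's stem end is at (56,249) and its bar edge at (361,204), which puts its origin at (0.4453,0.3397), yaw 98.4°. Pick it up.

```bash
python3 -m pendant '[[[2.5,-0.2,40],0],[[0,0,45],0],[[0,0,40],0],[[0,0,20],0],[[0,0,9],0],[[0,0,3],0],[[0,0,0],0]]' 87; python3 -m pendant '[[[0,0,0],0],[[0,0,0],0],[[0,0,0],0],[[0,0,0],0],[[0,0,0],0],[[0,0,0],0],[[0,0,0],0]]' 20 40; python3 -m pendant '[[[0,0,0],0],[[0,0,0],0],[[0,0,0],0]]'; python3 -m pendant '[[[0,0,-20],0],[[0,0,-40],0],[[0,0,-40],0],[[0,0,0],7.5],[[0,0,0],7.5],[[0,0,0],0]]'; python3 go.py .6286 .096 .12 -6.5
```

```text
time: 20.68
position: [0.4466, 0.34, 0.0431]
tool_rot: [0.997, 0.073, 0.001, -0.0]
ft_force: [-1.1, 0.0, 1.0]
grip_width: 0.0871
time: 21.55
position: [0.4456, 0.34, 0.0424]
tool_rot: [0.997, 0.073, -0.0, 0.0]
ft_force: [0.6, -0.3, -0.3]
grip_width: 0.0277
time: 21.92
position: [0.4456, 0.34, 0.0424]
tool_rot: [0.997, 0.073, -0.0, 0.0]
ft_force: [-0.6, 0.3, -0.1]
grip_width: 0.0277
time: 22.68
position: [0.4455, 0.3399, 0.1422]
tool_rot: [0.998, -0.057, -0.0, 0.0]
ft_force: [0.4, -1.1, -1.8]
grip_width: 0.0278
t 22.68 phi -6.5 q6 0.57 turn 0.0 then shift [209.5 221.6  22.2] n 4.9 pos [0.4455 0.3399 0.1422] F [ 0.4 -1.1 -1.8]
```

```bash
python3 -m pendant '[[[35,37,0],0],[[35,37,0],0],[[35,37,0],0],[[35,37,7],0],[[35,37,7],0],[[34.5,36.6,8],0],[[0,0,0],0],[[0,0,0],0]]'; python3 go.py .6286 .096 .12 -6.5
python3 - <<'E'
from rig import camera
import cv2,pickle,numpy as np
c=camera("wrist");pickle.dump(c,open("c5.pkl","wb"))
cv2.imwrite("pics/k5.png",c["pixels"])
E
```

```text
time: 23.68
position: [0.6276, 0.096, 0.1196]
tool_rot: [0.998, -0.057, -0.001, -0.0]
ft_force: [-0.2, 0.1, -2.2]
grip_width: 0.0277
t 23.68 phi -6.5 q6 0.09 turn -0.0 then shift [ 1.  -0.2 -0.4] n 0.0 pos [0.6276 0.096  0.1196] F [-0.2  0.1 -2.2]
```

View pics/k5.png

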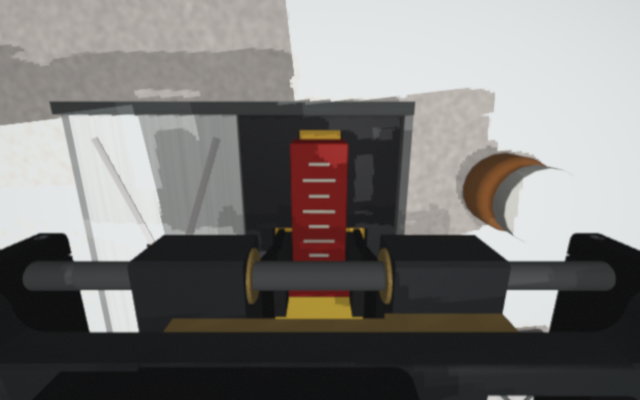

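The held gauge's stem end is at (291–348,142) and the cutout's floor end at (300–341,130).

Run:
```python
import pickle,numpy as np
from h import *
c=pickle.load(open("c5.pkl","rb"))
th=np.radians(-6.5);M=np.array([[np.cos(th),np.sin(th)],[-np.sin(th),np.cos(th)]])
h=cv2.cvtColor(c["pixels"],cv2.COLOR_BGR2HSV);m=cv2.inRange(h,(10,110,50),(38,255,255))
for v in(132,135,138):i=np.nonzero(m[v,280:360])[0]+280;print(v,i[[0,-1]])
r=cv2.inRange(h,(0,120,40),(7,255,255))|cv2.inRange(h,(172,120,40),(180,255,255))
print("y",np.nonzero(m[110:150,320])[0]+110,"r",np.nonzero(r[130:160,320])[0][:20]+130,np.nonzero(r[170,270:370])[0][[0,-1]]+270)
print(r[138:150,320],c["pixels"][136:150,320].tolist())
tcp=M@[.6276,.096]
print("tcp",tcp,"gauge end",M@ray(c,[(291,143),(348,143)],.1096-.0004).mean(0)-tcp,"want 0,.058")
print("floor end",(ray(c,[(300,130),(341,130)],.008)@M.T).round(4).tolist(),"seat T",M@[.6288,.0962])
```

```text
132 [299 340]
135 [299 340]
138 [299 341]
y [130 131 132 133 134 135 136 137 138 139] r [140 141 142 143 144 145 146 147 148 149 150 151 152 153 154 155 156 157
 158 159] [290 347]
[  0   0 255 255 255 255 255 255 255 255 255 255] [[49, 131, 167], [48, 128, 165], [41, 107, 144], [30, 70, 108], [21, 35, 79], [18, 18, 70], [21, 22, 79], [26, 28, 105], [34, 37, 132], [43, 45, 147], [45, 48, 153], [46, 49, 153], [45, 48, 153], [46, 49, 153]]
tcp [0.61269819 0.16642924] gauge end [0.00071747 0.057683  ] want 0,.058
floor end [[0.5981, 0.225], [0.6304, 0.225]] seat T [0.61386783 0.16676379]
```

```bash
python3 -m pendant '[[[0.8,0.2,20],0],[[0,0,20],0],[[0,0,7],0],[[0,0,4],0],[[0,0,3],0],[[0,0,0],0]]'; python3 -m pendant '[[[0,0,3],0],[[0,0,2],0],[[0,0,2],0],[[0,0,0],0]]'
```

```text
time: 24.48
position: [0.6295, 0.0956, 0.0666]
tool_rot: [0.998, -0.057, 0.0, 0.0]
ft_force: [-0.4, 0.4, -1.4]
grip_width: 0.0277
time: 24.98
position: [0.6288, 0.0957, 0.0592]
tool_rot: [0.998, -0.057, -0.001, 0.0]
ft_force: [-1.2, 0.1, -2.5]
grip_width: 0.0275
```

In the cutout. Press home (expected TCP z is about 0.0504).

```bash
python3 -m pendant '[[[0,0,2],0],[[0,0,2],0],[[0,0,1],0],[[0,0,1],0],[[0,0,1],0],[[0,0,0],0]]';  python3 -m pendant '[[[0,0,1],0],[[0,0,1],0],[[0,0,0.5],0],[[0,0,0],0]]'
```

```text
time: 25.72
position: [0.6292, 0.0957, 0.0522]
tool_rot: [0.998, -0.057, -0.0, -0.0]
ft_force: [-2.8, 0.0, 0.3]
grip_width: 0.0277
time: 26.22
position: [0.6292, 0.0957, 0.0504]
tool_rot: [0.998, -0.057, -0.0, 0.0]
ft_force: [-4.6, 0.4, 4.6]
grip_width: 0.0276
```

```bash
python3 -m pendant '[[[0,0,1],0],[[0,0,0],0]]'
```

```text
time: 26.48
position: [0.6292, 0.0957, 0.0504]
tool_rot: [0.998, -0.057, -0.0, 0.0]
ft_force: [-5.3, -0.3, 9.2]
grip_width: 0.0273
```

```bash
python3 -m pendant '[[[0,0,0.8],0],[[0,0,0],0]]';  python3 -m pendant '[[[0,0,-1.8],0],[[0,0,0],0],[[0,0,0],0],[[0,0,0],0]]' 40; python3 -m pendant '[[[0,0,-20],0],[[0,0,-40],0],[[0,0,-60],0],[[0,0,-50],0],[[0,-60,0],0],[[-20,-58,0],0],[[-20,-58,0],0],[[-20,-58,0],0]]';python3 -m pendant '[[[-20,-58,0],0],[[-20,-58,0],0],[[0,0,0],0]]'
python3 - <<'E'
from rig import camera
import cv2,pickle,numpy as np
from h import *
d={n:camera(n) for n in("top","side")};pickle.dump(d,open("c6.pkl","wb"))
a=rect(d["top"],.42,.72,-.13,.20,.04,1500)
s=cv2.resize(d["side"]["pixels"][160:240,260:370],(495-195,218));o=np.zeros((450,800,3),np.uint8)
o[:,:495]=a;o[:218,495:795]=s;o[225:,495:795]=cv2.resize(d["top"]["pixels"],(300,225))
cv2.imwrite("pics/k6.png",o)
E
```

```text
time: 26.72
position: [0.6292, 0.0957, 0.0503]
tool_rot: [0.998, -0.057, 0.0, 0.0]
ft_force: [-6.5, 0.8, 15.2]
grip_width: 0.0273
time: 27.22
position: [0.6297, 0.0956, 0.0496]
tool_rot: [0.998, -0.057, 0.0, 0.0]
ft_force: [0.6, 0.5, -0.7]
grip_width: 0.04
time: 28.22
position: [0.5962, 0.3368, 0.2217]
tool_rot: [0.998, -0.058, 0.001, -0.0]
ft_force: [0.7, 0.2, -0.8]
grip_width: 0.0397
time: 28.6
position: [0.5678, 0.4599, 0.2213]
tool_rot: [0.999, -0.054, 0.001, -0.001]
ft_force: [0.1, -0.2, 0.1]
grip_width: 0.0402
```

View pics/k6.png

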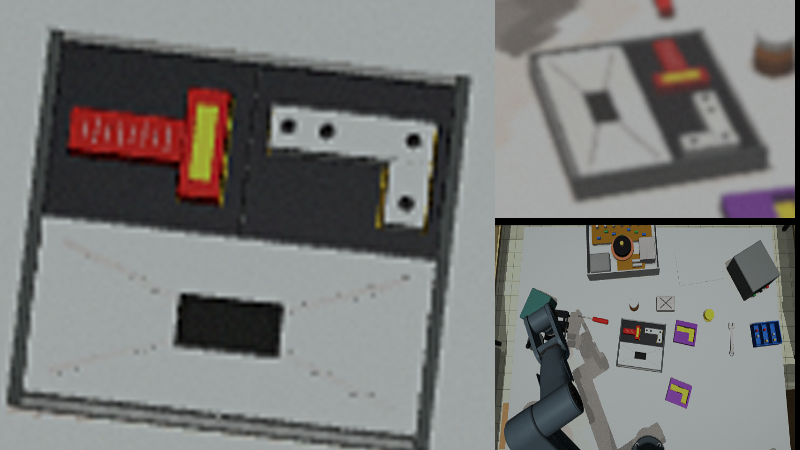

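Both parts sit in their cutouts: gauge at (150,140), bracket at (365,160). The cover is back with its patch at (230,325), and the bystanders are where they were. One last number check on the cover, then hand in.

Run:
```python
import pickle,numpy as np
from h import *
def patch(c,uv):
    m=(c["pixels"].max(2)<50).astype(np.uint8);n,l,s,cc=cv2.connectedComponentsWithStats(m)
    i=np.argmin(np.linalg.norm(cc[1:]-uv,axis=1)+(s[1:,4]<100)*1e3)+1;return ray(c,cc[i],.032)[0],s[i,4]
a=pickle.load(open("c0.pkl","rb"))["top"];b=pickle.load(open("c6.pkl","rb"))["top"]
p,n=patch(a,(314,196));uv=proj(b,[.494,.049,.032])[0];q,k=patch(b,uv);print(p,q,n,k,np.linalg.norm(p-q))
if np.linalg.norm(p-q)>.112:
    from rig import order;print(order.hand_in())
```

```text
[0.61215158 0.03522208] [0.5049493  0.04809687] 272 271 0.1079726310777184
```

The patch has only moved 108 mm, so the cover is about 10 mm short of fully back. I'll press and drag it again.

```bash
python3 go.py .505 .048 .065 -6.5
```

```text
t 28.7 phi -6.5 q6 0.64 turn 0.0 then shift [-18.2 412.1 155.9] n 7.1 pos [0.5696 0.4554 0.2208] F [ 0.3  0.1 -0. ]
```

```bash
python3 -m pendant '[[[-2,50,0],0],[[-2,52,0],0],[[-2,52,0],0],[[-2,52,0],0],[[-2,52,0],0],[[-3,52,0],0],[[-3,52,0],0],[[-2,50,0],0]]' 0 40; python3 -m pendant '[[[0,0,50],0],[[0,0,50],0],[[0,0,40],0],[[0,0,15],0],[[0,0,0],0]]'; python3 go.py .505 .048 .054 -6.5
```

```text
time: 29.7
position: [0.5042, 0.0441, 0.2208]
tool_rot: [0.998, -0.059, 0.001, 0.0]
ft_force: [0.4, 0.2, -0.0]
grip_width: 0.0004
time: 30.32
position: [0.5049, 0.0467, 0.0649]
tool_rot: [0.998, -0.058, -0.0, 0.0]
ft_force: [0.6, 0.4, 1.8]
grip_width: 0.0006
t 30.32 phi -6.7 q6 -0.01 turn -0.2 then shift [ 0.  -1.3 10.9] n 0.2 pos [0.5049 0.0467 0.0649] F [0.6 0.4 1.8]
```

```bash
python3 -m pendant '[[[0,0,6],0],[[0,0,3],0],[[0,0,1.5],0],[[0,0,1.3],0],[[0,0,0],0]]'; python3 -m pendant '[[[-1,0,0.3],0],[[-2,0,0],0],[[-2,0,0],0],[[-2,0,0],0]]'; python3 -m pendant '[[[-2,0,0],0],[[-2,0,0],0],[[-2,0,0],0],[[0,0,0],0]]'
```

```text
time: 30.95
position: [0.5057, 0.0477, 0.0544]
tool_rot: [0.998, -0.057, 0.001, 0.0]
ft_force: [-0.6, 0.3, 8.2]
grip_width: 0.0004
time: 31.45
position: [0.5023, 0.0479, 0.0544]
tool_rot: [0.998, -0.057, 0.005, 0.0]
ft_force: [4.9, -1.0, 5.8]
grip_width: 0.0006
time: 31.95
position: [0.4962, 0.0485, 0.0544]
tool_rot: [0.998, -0.057, 0.005, 0.0]
ft_force: [3.4, -1.1, 6.2]
grip_width: 0.0009
```

```bash
python3 -m pendant '[[[0,0,0.8],0],[[-2,0,0],0],[[-2,0,0],0],[[-2,0,0],0],[[-2,0,0],0],[[-2,0,0],0],[[0,0,0],0]]'; python3 -m pendant '[[[0,0,-20],0],[[0,0,-50],0],[[0,0,-60],0],[[0,-60,-20],0],[[0,-60,0],0],[[0,-60,0],0],[[0,-60,0],0],[[0,-60,0],0]]'; python3 -m pendant '[[[0,-60,0],0],[[0,0,0],0]]'
python3 - <<'E'
import pickle,numpy as np
from rig import camera
from h import *
def patch(c,uv):
    m=(c["pixels"].max(2)<50).astype(np.uint8);n,l,s,cc=cv2.connectedComponentsWithStats(m)
    i=np.argmin(np.linalg.norm(cc[1:]-uv,axis=1)+(s[1:,4]<100)*1e3)+1;return ray(c,cc[i],.032)[0],s[i]
a=pickle.load(open("c0.pkl","rb"))["top"];b=camera("top");sd=camera("side");pickle.dump(b,open("c7.pkl","wb"))
p,n=patch(a,(314,196));uv=proj(b,[.494,.049,.032])[0];q,k=patch(b,uv);print(p,q,n,k,np.linalg.norm(p-q))
o=np.zeros((600,800,3),np.uint8);o[:400,:440]=rect(b,.40,.70,-.13,.20,.032,1333)[:400];s=cv2.resize(sd["pixels"][160:240,260:370],(360,262));o[:262,440:]=s
a2=rect(a,.40,.70,-.13,.20,.032,800);o[300:540,440:704]=a2
cv2.imwrite("pics/k7.png",o)
E
```

```text
time: 32.83
position: [0.4891, 0.0492, 0.0543]
tool_rot: [0.998, -0.057, 0.008, 0.001]
ft_force: [5.5, -1.7, 9.3]
grip_width: 0.0007
time: 33.83
position: [0.5158, 0.3494, 0.2017]
tool_rot: [0.998, -0.057, -0.0, 0.0]
ft_force: [0.7, -0.4, -0.4]
grip_width: 0.0005
time: 34.08
position: [0.5225, 0.4113, 0.2014]
tool_rot: [0.999, -0.055, 0.0, -0.001]
ft_force: [-0.7, -0.0, -0.7]
grip_width: 0.0003
[0.61215158 0.03522208] [0.5049493  0.04809687] [302 189  25  14 272] [298 225  24  14 271] 0.1079726310777184
```

View pics/k7.png

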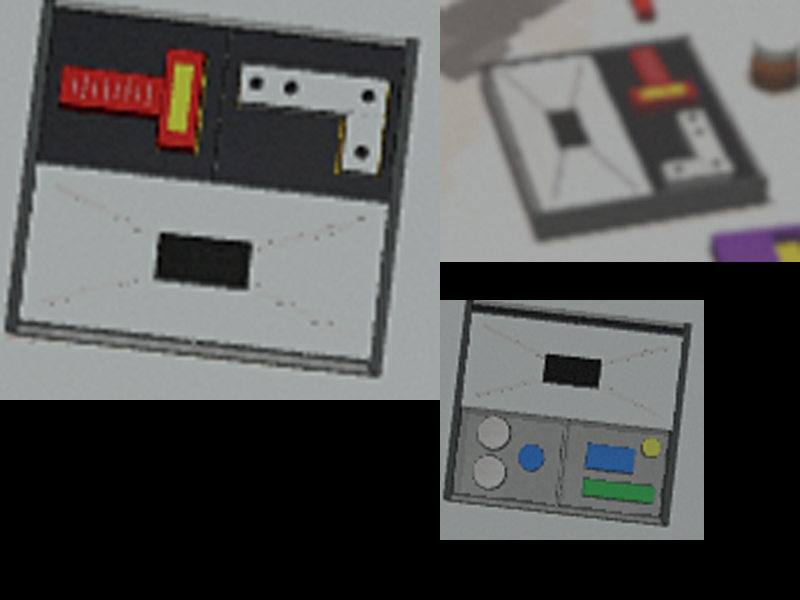

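The patch didn't move at all under a firmer drag; the fingers just slid at 5.5 N, so the cover is against its stop. The start view has a dark strip of about 10 mm between the far rim and the cover, so the cover began about 10 mm open. Measured from the foam centre (u 0.614) to the patch (u 0.496), the cover is now open 117.6 mm, which is fully back. Handing in.

```bash
python3 -c "
from rig import order,robot
print(order.hand_in());print(robot.get_obs()['time'])"
```

```text
the job is handed in; nothing more can be done
None
the job is handed in; nothing more can be done
```

I opened the case and pressed the bracket and the gauge into their own cutouts, then handed the job in at about 34 s. No verdict was reported.

- **Parts:** Both came to rest at tool heights that match the cutout floors (0.0501 m for the bracket, 0.0503 m for the gauge). Neither moved any further under 13–15 N. The last top and side views show both level and aligned in the right cutouts.
- **Cover (one check disagreed):** The black patch moved only 108 mm against the 118 mm of full travel, so I pressed and dragged the cover again. It did not move, and the fingers slid over it at 5.5 N. The start picture shows a gap of about 10 mm at the far rim, so the cover was not quite shut to begin with. Measured from the foam's centre, it is now open about 117.6 mm, which fits it being at its stop.
- **Bystanders:** They look undisturbed in the pictures, but I did not measure them. The gripper was clear of everything at hand-in.

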